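# Index the lens wheel and lock it with its pin

## Task

Turn the sloping lens wheel by its red handle until the hole in its yellow lug lines up with the holes in the blue fork. Then take the orange-handled locking pin out of its grey stand and push it through fork and lug until its collar sits on the upper ear of the fork. Let go and leave it there, and do not shift the loose things lying around.

Things in the scene. Friction and masses are not known exactly. Their poses are not given: they have to be found in the camera images.
- wheel (a joint): Angle of the lens wheel about its axis, rad; the axis leans 30 degrees from vertical. 0: the lug's hole is in line with the fork's. Starts between 0.6 and 1.4 and grows counter-clockwise seen from above, so turn it clockwise, down to 0. Stops at -0.25 and 1.7. Slightly stiff (0.18 N m); stays where it is left. The pin goes through within about 0.03 of 0.
- fork_hole (a point): Centre of the hole's mouth on the top face of the upper ear of the blue fork. Axes: z along the hole, parallel to the wheel's axis, up out of the face; x up the slope, from the wheel's axis to the hole; y level. In this frame the wheel's axis runs through x = -100 mm, y = 0, and the wheel's and lug's upper face lies at z = -12 mm.
- fork: Fixed inclined bed under the wheel (an aluminium disc, radius 75 mm, 12 mm thick) and the fork, whose two blue ears, 60 mm wide, take the lug between them. Origin on the wheel's axis at its underside; z along the axis. Holes of ears and lug are 20 mm across. Down from the top: upper ear 10 mm, gap 2, lug 12, gap 2, lower ear 12, then free space. A web joins the ears 28 mm beyond the hole; the sides are open.
- lug_hole (a point): Centre of the hole's mouth on the upper face of the wheel's yellow lug (44 mm wide, 12 mm thick, its end 124 mm from the axis), 100 mm from the wheel's axis. z axis along the wheel's axis, x from the axis to the hole. When lined up it lies 12 mm below fork_hole along that point's z.
- handle (a point): Grip point of the wheel's red handle: a round post 22 mm in diameter, 55 mm tall above the wheel's upper face, parallel to the wheel's axis and 60 mm from it; this point is 30 mm above that face. Fixed to the wheel, 135 degrees clockwise (from above) from the lug. z axis along the post. The lens holders on the wheel stand only 5 mm high, the hub nut 8 mm.
- pin_grip (a point): Grip centre of the locking pin (loose, 0.16 kg, 125 mm long): on the axis of its orange round handle, 24 mm in diameter and 55 mm long, half-way along it, 98 mm from the tip. z axis along the pin from tip to handle. It starts upright in the stand.
- pin_tip (a point): The end of the pin's nose, on its axis. Steel shank 14 mm in diameter, 62 mm long from tip to the underside of the collar, its first 9 mm tapered; collar 30 mm across, 8 mm thick, then the handle.
- stand: Fixed grey block, 64 x 64 x 75 mm, with an upright hole 18 mm across in which the pin stands, its collar on the block's top. Origin: centre of its underside, on the table.
- red_tray: Loose red tray with clear lens blanks, 160 x 220 x 45 mm, origin under its centre. Leave alone.
- cleaner: Loose white bottle, 56 mm across, 150 mm tall, origin under its centre. Leave alone.
- jar: Loose clear jar with white lid, 54 mm across, 55 mm tall, origin under its centre. Leave alone.
- driver: Loose screwdriver, yellow handle, 190 mm long, lying on the table, origin about its middle. Leave alone.
- marker: Loose green marker, 130 mm long, 16 mm thick, lying on the table, origin under its middle. Leave alone.
Mind the look-alikes: they are no part of the job. Leave any purple or white look-alike of the part that bears pin_grip alone.

How it is judged (in metres and radians):
On the way:
1. the wheel is turned so that the lug's hole is in line with the fork's holes (within 0.06 rad) (value of joint wheel between -0.06 and 0.06 rad), for 0.2 s.
At the end, for the whole second after the job is handed in: The pin stands through upper ear, lug and lower ear: its tip at least 56 mm below the upper ear's top face (62 mm when the collar is fully down), within 12 mm of the hole's axis sideways, its axis within 0.15 rad of the hole's; the wheel is within 0.08 rad of 0 and at rest (value of joint wheel between -0.08 and 0.08 rad and z of pin_tip in the frame of fork_hole below -0.056 m and x of pin_tip in the frame of fork_hole between -0.012 and 0.012 m and y of pin_tip in the frame of fork_hole between -0.012 and 0.012 m and angle between the z axis of pin_tip and the z axis of fork_hole, either way round below 0.15 rad and velocity of joint wheel between -0.05 and 0.05 rad/s); the robot touches nothing.
It fails at once if the red tray with lens blanks is shifted by more than 40 mm (distance of red_tray from where it was at the start of the episode above 0.04 m).
It fails at once if the bottle is shifted by more than 40 mm (distance of cleaner from where it was at the start of the episode above 0.04 m).
It fails at once if the jar is shifted by more than 40 mm (distance of jar from where it was at the start of the episode above 0.04 m).
It fails at once if the screwdriver is shifted by more than 40 mm (distance of driver from where it was at the start of the episode above 0.04 m).
It fails at once if the marker is shifted by more than 40 mm (distance of marker from where it was at the start of the episode above 0.04 m).
It also fails if it takes over 64 s, if anything falls off the work surface, if the arm or the gripper's body presses on something with over 40 N, if the wrist force passes 120 N, or if a joint passes its speed limit or range.

## Robot

A 6-joint arm with a two-finger parallel gripper is mounted at the origin on the work surface. World frame = base frame: x ahead of the robot, y to its left, z up, the work surface at z = 0. Lengths are in mm, angles in rad, forces in N, time in s.
With the tool pointing down it reaches from about 275 to 725 mm from the base axis. Payload 5.6 kg.
Tool frame: the origin (TCP) lies at the very end of the fingers, on their centre line; the grasp point (between the pads) lies hold_point_z behind it (hold_point_z is the distance from the TCP to the grasp point, in mm); z points along the fingers, y is the line along which they close (so a half turn about z gives the same grasp; the last joint's range is limited). The gripper opens to 85 mm and grips with 20 to 120 N. Pads are 22 mm wide; open, the fingers measure 114 mm over their backs; the gripper's body (76 mm by 85 mm) begins 54 mm behind the grasp point. The pads swing forward as they close: fully open they stand 13 mm farther back than shut.
Start: joints at [1.558, 0.255, 0.108, 0, -1.424, -0.285], TCP at [161.352, 525.793, 231.283] pointing down, gripper open.
Joint ranges: [-2.95, 2.95], [-1.21, 1.97], [-1.09, 1.5], [-2.87, 1.71], [-2.94, -0.07], [-3.05, 3.05]. Speed limits (rad/s): [2.57, 2.57, 3.14, 3.14, 3.14, 3.14].

## Interface

Orientations are given as [roll, pitch, yaw] about the fixed x, y, z axes, in that order (R = Rz(yaw) Ry(pitch) Rx(roll)).
In Python, from bench import get_obs, snapshot, get_calibration, job_done, hold_point_z gives the robot as it stands.
- The arm moves only by the shell command python3 -m handwheel 'ROWS' [FORCE]. ROWS is JSON, a list that holds one entry, the list of rows, each a list of 7 numbers: the shift along the world's x, y, z normalised to -1 to 1, where 1 is 250 mm, then the turn, a rotation vector about the world's x, y, z normalised to -1 to 1, where 1 is pi rad, then the opening in per cent of the stroke, from 0 (shut) to 100 (fully open). A call has 1 to 20 rows; each row shifts and turns the commanded pose from where the row before left it; what a row does not reach is not made up. A row lasts 1/10 s, in which the tool goes at most 50 mm and 8.59 degrees, less where a joint would pass 70% of its speed; a pose out of reach is approached as far as the arm can. A call with a number of a shift or a turn outside -1 to 1 is refused whole. A call with a gripper value outside its range is refused whole. The fingers move at their own pace and stop on an object; FORCE is the grip in N (left out, the last holds). Time passes only in rows, so rows that do not move let the fingers close. It gives the time, the measured TCP pose, the force, the opening and the grip force at its end, in the units of the state.
- get_obs(): the state, without advancing time (a new reading comes with each control period).
- snapshot(name): name is "scene" or "top" or "wrist"; returns the picture (420x560x3 uint8, red, green, blue); there is no depth.
- get_calibration(name): a dict with "camera_matrix" (3x3 intrinsics, pixels), "rvec" (rotation vector, rad) and "tvec" (3), from world to camera coordinates, as OpenCV has them. Camera axes: x right, y down, z forward; pixel columns grow to the right and rows downward; lengths in mm; the calibration is good to about 2 mm. A picture is of the moment at which its call begins: read the wrist's pose just before it. get_calibration takes no time and is no camera call; for the wrist camera it gives the pose at the moment of the call.
- job_done(): hands the job in; it is judged then, once.
The state is a dict: "t": time; "joint_positions": joint angles; "qd": joint speeds; "effort": joint torques, N m; "ee_pos": TCP position; "ee_rot": TCP orientation; "force": force on the tool from outside, world axes, zero at the start; "torque": the same for the moment, N m; "width": finger opening in mm; "grasp_force": force on a finger pad.
Only numpy, scipy, OpenCV 4.12 (cv2) and the standard library are available. Lean on these libraries where they do the work, as an engineer would, in place of code of your own. Each camera call takes 0.05 s, during which the arm holds its last target. There are 200 camera calls.

## Working session

There is one attempt and no reset: what is moved stays moved. The work goes in short steps, Python scripts to look and compute and a shell command to move; the robot and the scene stay as the last step left them, time stands still between calls to the robot, and variables do not carry over. Pictures are saved under pics/ and viewed, at most 10 in all, crops included, and the job is handed in when it is done.

```bash
ls; mkdir -p pics
python3 - <<'E'
from bench import *
import cv2
print(hold_point_z, get_obs())
for n in("scene","top"):
    im=snapshot(n); cv2.imwrite(f"pics/{n}0.png",im[:,:,::-1]); print(n,get_calibration(n))
E
```

```text
pics
18.700000000000003 {'t': 0.0, 'joint_positions': array([ 1.55760667e+00,  2.55757104e-01,  1.07000650e-01, -4.76157024e-04,
       -1.42386943e+00, -2.84595052e-01]), 'qd': array([-1.17526885e-04, -7.13090920e-06,  6.85839056e-04,  1.41023660e-03,
        2.08852618e-03,  2.79895590e-04]), 'effort': array([-9.85063198e-04, -3.86632776e+01,  2.37941641e+01,  5.36535993e+00,
       -6.06439775e-03, -3.97697534e-06]), 'ee_pos': array([161.17237392, 525.3458221 , 230.38869121]), 'ee_rot': array([ 3.13970446e+00, -6.17308554e-05, -2.97854792e-01]), 'force': array([-0.92233357,  0.26849939, -0.10256333]), 'torque': array([ 0.01805162, -0.02011204,  0.02122798]), 'grasp_force': 0.0, 'width': 85.39234566053382}
scene {'camera_matrix': array([[416.03930165,   0.        , 279.63878944],
       [  0.        , 416.03930165, 207.81047726],
       [  0.        ,   0.        ,   1.        ]]), 'rvec': array([ 1.64072541,  2.01135095, -0.76189651]), 'tvec': array([ 8.63171104e-01, -2.67816921e+02,  1.53227408e+03])}
top {'camera_matrix': array([[437.0907094 ,   0.        , 280.31252578],
       [  0.        , 437.0907094 , 210.52286453],
       [  0.        ,   0.        ,   1.        ]]), 'rvec': array([ 2.14153796, -2.05419157,  0.22743765]), 'tvec': array([  61.76718242,  514.81985755, 1560.05187839])}
```

View pics/scene0.png

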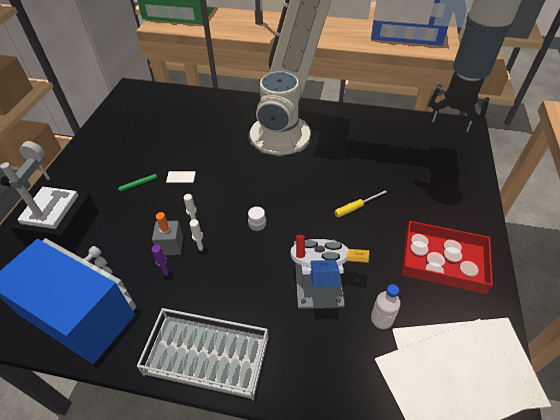

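View pics/top0.png

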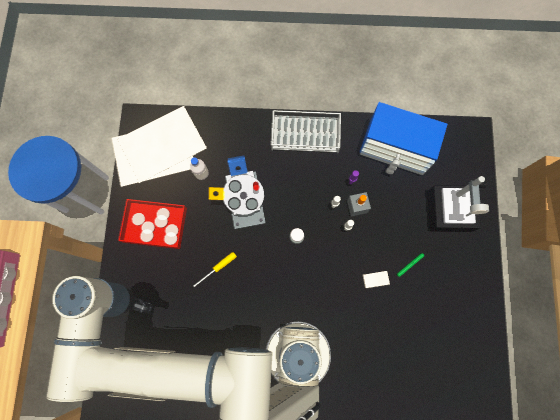

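The scene view shows the orange pin in its stand at (162,220), the wheel at (320,250) with the red handle at (300,245), the yellow lug at (357,256) and the blue fork at (325,273). The top view shows the wheel at (243,195), lug (216,193), fork (237,166), handle (256,187) and pin (361,200). The look-alikes are purple (353,177) and white (336,201).

```bash
cat > h.py <<'E'
import numpy as np, cv2
from scipy.spatial.transform import Rotation as R
from bench import *
HSV={'red':[((0,150,60),(6,255,255)),((174,150,60),(180,255,255))],'yellow':[((20,150,90),(32,255,255))],
 'blue':[((100,140,50),(120,255,255))],'orange':[((7,170,100),(17,255,255))]}
def mask(im,c):
    h=cv2.cvtColor(im,cv2.COLOR_RGB2HSV); m=0
    for lo,hi in HSV[c]: m=m|cv2.inRange(h,lo,hi)
    return m
def blobs(im,c,amin=15):
    n,l,s,ce=cv2.connectedComponentsWithStats(mask(im,c))
    return [(ce[i].round(1).tolist(),s[i].tolist()) for i in range(1,n) if s[i][4]>=amin]
def ray(cal,p):
    Rm=cv2.Rodrigues(np.array(cal['rvec'],float))[0]; t=np.ravel(cal['tvec'])
    d=Rm.T@np.linalg.inv(cal['camera_matrix'])@np.array([p[0],p[1],1.]); return -Rm.T@t,d/np.linalg.norm(d)
def plane(cal,p,z):
    o,d=ray(cal,p); return o+d*(z-o[2])/d[2]
def onplane(cal,p,p0,n):
    o,d=ray(cal,p); return o+d*((p0-o)@n)/(d@n)
def tri(rs):
    A=sum(np.eye(3)-np.outer(d,d) for o,d in rs); b=sum((np.eye(3)-np.outer(d,d))@o for o,d in rs)
    p=np.linalg.solve(A,b); return p,[round(float(np.linalg.norm((np.eye(3)-np.outer(d,d))@(p-o))),1) for o,d in rs]
E
python3 - <<'E'
from h import *
C={n:get_calibration(n) for n in('scene','top')}
I={n:cv2.imread(f'pics/{n}0.png')[:,:,::-1].copy() for n in C}
for c in HSV:
    for n in C: print(c,n,blobs(I[n],c))
T=lambda s,t:print(*[np.round(x,0) for x in tri([ray(C['scene'],s),ray(C['top'],t)])])
T((300,245),(256,187));T((357,256),(216,193));T((325,273),(237,166));T((162,220),(361,200));T((320,250),(243,195))
E
```

```text
red scene [([449.4, 257.2], [401, 220, 92, 74, 3720]), ([300.3, 245.3], [296, 234, 9, 24, 184])]
red top [([255.5, 185.8], [253, 182, 6, 9, 38]), ([150.8, 222.3], [118, 199, 69, 50, 1897])]
yellow scene [([348.7, 207.7], [335, 199, 29, 18, 246]), ([358.1, 255.1], [347, 249, 22, 13, 255])]
yellow top [([215.5, 193.0], [208, 187, 16, 13, 184]), ([224.4, 261.5], [213, 252, 24, 20, 182])]
blue scene [([421.2, 33.2], [376, 17, 72, 28, 429]), ([373.2, 29.3], [372, 21, 4, 18, 23]), ([64.8, 299.3], [0, 238, 135, 127, 9630]), ([324.6, 273.0], [311, 260, 28, 27, 681]), ([392.5, 290.0], [387, 284, 12, 13, 125])]
blue top [([406.2, 130.5], [361, 102, 87, 60, 2852]), ([43.3, 168.9], [8, 136, 71, 67, 3631]), ([237.0, 165.0], [228, 156, 19, 20, 278]), ([193.9, 160.5], [191, 158, 7, 6, 35])]
orange scene [([161.7, 220.8], [156, 212, 13, 19, 156])]
orange top [([360.2, 200.8], [358, 197, 7, 7, 25])]
[575. 173. 139.] [0. 0.]
[557. 317. 106.] [1. 1.]
[648. 244. 147.] [1. 1.]
[ 550. -207.  116.] [2. 2.]
[554. 221. 102.] [1. 1.]
```

```bash
cat >> h.py <<'E'
def axes(a):
    u=np.array([np.cos(a),np.sin(a),0]); n=np.array([0,0,np.cos(np.pi/6)])-.5*u
    x=np.array([0,0,.5])+np.cos(np.pi/6)*u
    return np.c_[x,np.cross(n,x),n]      # fork frame: columns x(up slope), y, z
def plan(P,Rt,N=None):
    o=get_obs(); c=R.from_euler('xyz',o['ee_rot']); d=(P-o['ee_pos'])/250
    r=(R.from_matrix(Rt)*c.inv()).as_rotvec()/np.pi
    n=max(np.linalg.norm(d)/.2,np.linalg.norm(r)/.0477); N=N or int(np.ceil(n*1.05))
    print('rows min %.1f N=%d each'%(n,N),(d/N).round(4).tolist(),(r/N).round(5).tolist())
def toolR(z,y):  # tool z, approx closing dir; picks the half turn nearest to now
    y=y-z*(y@z); y/=np.linalg.norm(y); c=R.from_euler('xyz',get_obs()['ee_rot']).as_matrix()
    if y@c[:,1]<0: y=-y
    return np.c_[np.cross(y,z),y,z]
E
python3 - <<'E'
from h import *
o=get_obs(); cal=get_calibration('wrist'); c=R.from_euler('xyz',o['ee_rot']).as_matrix()
Rm=cv2.Rodrigues(np.array(cal['rvec'],float))[0]
print('cam in tool',(c.T@(-Rm.T@np.ravel(cal['tvec'])-o['ee_pos'])).round(1)); print((c.T@Rm.T).round(3)); print(cal['camera_matrix'])
F=axes(.24); w=np.array([554,221,102.]); print(c.round(2))
Rt=R.from_rotvec(np.array([np.sin(.24),-np.cos(.24),0])*np.pi/6).as_matrix()@c
plan(w+F[:,2]*200,Rt)
E
```

```text
cam in tool [  66.7    1.1 -141.9]
[[-0.    -0.965 -0.261]
 [ 1.    -0.     0.   ]
 [-0.    -0.261  0.965]]
[[312.14905117   0.         286.12697834]
 [  0.         312.14905117 208.76717318]
 [  0.           0.           1.        ]]
[[ 0.96 -0.29 -0.  ]
 [-0.29 -0.96 -0.  ]
 [ 0.    0.   -1.  ]]
rows min 8.9 N=10 each [0.1183, -0.1313, 0.0179] [0.00396, -0.01619, -0.0]
```

Run:
```python
from h import *
c=R.from_euler('xyz',get_obs()['ee_rot']).as_matrix()
F=axes(.24); w=np.array([575,225,115.])
Rt=R.from_rotvec(np.array([np.sin(.24),-np.cos(.24),0])*np.pi/6).as_matrix()@c
plan(w+F[:,2]*140,Rt)
```

```text
rows min 9.4 N=10 each [0.1383, -0.1268, 0.0023] [0.00396, -0.01619, -0.0]
```

```bash
python3 -m handwheel '[[[0.12,-0.13,0.02,0.004,-0.016,0,100],[0.14,-0.13,0.02,0.004,-0.016,0,100],[0.14,-0.13,0.02,0.004,-0.016,0,100],[0.14,-0.13,0,0.004,-0.016,0,100],[0.14,-0.13,0,0.004,-0.016,0,100],[0.14,-0.13,0,0.004,-0.016,0,100],[0.14,-0.13,0,0.004,-0.016,0,100],[0.14,-0.13,0,0.004,-0.016,0,100],[0.14,-0.12,-0.02,0.004,-0.016,0,100],[0.14,-0.11,-0.02,0.004,-0.016,0,100],[0,0,0,0,0,0,100],[0,0,0,0,0,0,100],[0,0,0,0,0,0,100]]]'
python3 - <<'E'
from h import *
import json
cal=get_calibration('wrist'); im=snapshot('wrist'); cv2.imwrite('pics/w1.png',im[:,:,::-1])
json.dump({k:np.array(v).tolist() for k,v in cal.items()},open('w1.json','w'))
for c in HSV: print(c,blobs(im,c,60))
E
```

```text
t: 1.4
ee_pos: [506.2, 208.9, 236.6]
ee_rot: [-2.855, -0.438, -0.361]
force: [-0.0, -0.1, 1.0]
width: 85.3
grasp_force: 0.0
red [([336.4, 167.2], [320, 151, 34, 33, 820]), ([86.5, 313.1], [73, 307, 30, 13, 239]), ([14.3, 325.9], [8, 320, 19, 16, 144]), ([108.4, 400.2], [95, 376, 31, 44, 902])]
yellow [([204.9, 241.9], [170, 215, 69, 56, 2265])]
blue [([234.2, 112.3], [186, 62, 98, 101, 5071]), ([99.3, 159.5], [84, 146, 32, 27, 633]), ([0.3, 281.8], [0, 228, 2, 94, 127])]
orange []
```

View pics/w1.png

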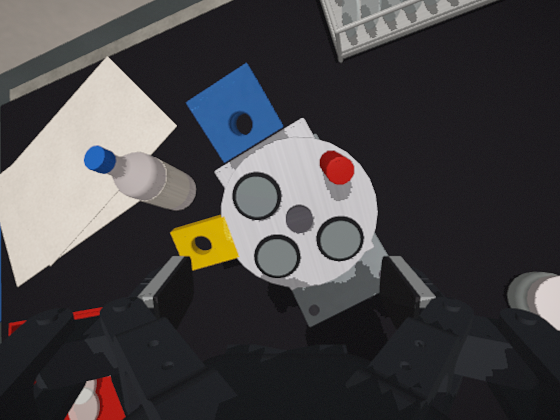

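The wrist view shows the fork's hole at (240,124), the lug's hole at (201,243), the hub nut at (300,219) and the handle's top at (340,165). Next I'll fit the hole rims and solve for the wheel's pose.

```bash
cat >> h.py <<'E'
def hole(im,c,near,rad=22):
    """ellipse of the opening in a face of colour c: region around `near` unlike the face's median colour"""
    x,y=map(int,near); lab=cv2.cvtColor(im,cv2.COLOR_RGB2LAB).astype(float)
    m=mask(im,c); yy,xx=np.mgrid[:m.shape[0],:m.shape[1]]; win=np.hypot(xx-x,yy-y)<rad
    med=np.median(lab[win&(m>0)],axis=0)
    d=((np.linalg.norm((lab-med)*[1,.7,.7],axis=2)>25)&win).astype(np.uint8)
    n,l,s,ce=cv2.connectedComponentsWithStats(d,connectivity=4)
    k=min(range(1,n),key=lambda i:np.hypot(*(ce[i]-near)) if s[i][4]>40 else 999)
    ct=max(cv2.findContours((l==k).astype(np.uint8),cv2.RETR_EXTERNAL,cv2.CHAIN_APPROX_NONE)[0],key=len)
    e=cv2.fitEllipse(cv2.convexHull(ct)); return np.array(e[0]),np.round(e[1],1),s[k].tolist()
E
python3 - <<'E'
from h import *
import json
cal={k:np.array(v) for k,v in json.load(open('w1.json')).items()}
im=cv2.imread('pics/w1.png')[:,:,::-1].copy()
fh=hole(im,'blue',(240,124)); lh=hole(im,'yellow',(201,243),15); print(fh,lh)
# nut: grey disc darker than wheel
g=cv2.cvtColor(im,cv2.COLOR_RGB2GRAY); w=g[200:240,280:320]; print(w[::5,::3])
n,l,s,ce=cv2.connectedComponentsWithStats(((g[195:243,276:324]<150)).astype(np.uint8)); print([(ce[i]+[276,195],s[i]) for i in range(1,n) if s[i][4]>50])
v=cv2.cvtColor(im,cv2.COLOR_RGB2HSV)[:,:,2]; print(v[150:186:3,320:356:3])
E
```

```text
(array([240.35745239, 123.10811615]), array([23.7, 25.1]), [228, 111, 25, 25, 476]) (array([200.98606873, 244.61529541]), array([18.6, 21.2]), [191, 235, 21, 20, 317])
[[ 50 200 201 200 200 197 200 197 197 197 196 194 199 197]
 [145 197 198 198 194 118  62  84 159 200 197 193 197 197]
 [204 195 203  58  80  80  82  79  80  81 132 195 192 198]
 [198 201  84  81  82  82  80  82  82  83  82 204 192 195]
 [199 201  73  84  86  85  84  81  82  82  80 154 194 192]
 [199 199 185  79  80  80  80  79  80  81  78 159 196 197]
 [198 199 200 196  71  80  81  80  80 110 126 194 199  24]
 [ 26  99 193 203 194 196 199 198 189 196 196 192 154  31]]
[(array([277.94805195, 201.77922078]), array([ 0,  0,  6, 17, 77], dtype=int32)), (array([299.22769231, 218.77692308]), array([ 10,   9,  28,  31, 650], dtype=int32)), (array([320.16666667, 234.26666667]), array([ 40,  28,   8,  20, 120], dtype=int32)), (array([283.40769231, 238.77692308]), array([  0,  39,  20,   9, 130], dtype=int32))]
[[204 205 196 171 169 192 207 204  79  32  34  34]
 [204 171 133 136 137 134 141 196 201 188  26  32]
 [192 127 133 136 137 135 136 135 156 207 196  27]
 [116 125 131 134 155 196 190 188 186 182 181 204]
 [104 120 127 163 189 183 187 186 185 184 182 209]
 [ 95 117 124 192 187 186 186 184 184 183 183 171]
 [182 107 148 185 185 184 185 183 184 182 182 177]
 [202 106 143 185 184 183 183 183 182 182 180 173]
 [200 135 139 184 183 182 183 182 182 181 180 179]
 [202 189 124 182 182 181 181 181 181 181 177 202]
 [201 199 136 127 180 181 182 181 180 179 174 200]
 [198 200 135 138 136 160 177 176 169 139 131 198]]
```

```bash
cat >> h.py <<'E'
from scipy.optimize import least_squares
def redtop(im,near):
    x,y=map(int,near); h=cv2.cvtColor(im,cv2.COLOR_RGB2HSV)[:,:,2]; m=((mask(im,'red')>0)&(h>160)).astype(np.uint8)
    n,l,s,ce=cv2.connectedComponentsWithStats(m); k=min(range(1,n),key=lambda i:np.hypot(*(ce[i]-near)) if s[i][4]>100 else 999)
    ct=max(cv2.findContours((l==k).astype(np.uint8),cv2.RETR_EXTERNAL,cv2.CHAIN_APPROX_NONE)[0],key=len); e=cv2.fitEllipse(ct); return np.array(e[0]),np.round(e[1],1)
def model(p):  # centre of wheel's upper face, yaw a, wheel angle th -> fork hole, lug hole, nut, handle top
    F=axes(p[3]); t=p[4]; s=t-np.radians(135)
    L=np.array([[100,0,12],[100*np.cos(t),100*np.sin(t),0],[0,0,6],[60*np.cos(s),60*np.sin(s),55]])
    return p[:3]+L@F.T
def solve(views,p0,fix=None):
    def f(p):
        r=[]
        for cal,px in views:
            q=cv2.projectPoints(model(p),np.array(cal['rvec']),np.array(cal['tvec']),np.array(cal['camera_matrix']),None)[0][:,0]
            r.append(np.where(np.isnan(px),0,q-px)*np.array([1,1,.5,1])[:,None])
        return np.ravel(r)
    s=least_squares(f,p0); return s.x,f(s.x).reshape(len(views),4,2).round(1).tolist()
E
python3 - <<'E'
from h import *
import json
cal={k:np.array(v) for k,v in json.load(open('w1.json')).items()}
im=cv2.imread('pics/w1.png')[:,:,::-1].copy()
rt=redtop(im,(341,171)); print(rt)
px=np.array([[240.4,123.1],[201,244.6],[299.5,218.5],rt[0]])
p,r=solve([(cal,px)],[560,220,100,.24,1.3]); print(p.round(3),r)
F=axes(p[3]); print('fork hole',p[:3]+F@[100,0,12],'handle',p[:3]+F@[60*np.cos(p[4]-2.356),60*np.sin(p[4]-2.356),30])
# image direct check of second views: top blob predictions
for n in('top','scene'):
    c=get_calibration(n); print(n,cv2.projectPoints(model(p),c['rvec'],c['tvec'],c['camera_matrix'],None)[0][:,0].round(1).tolist())
E
```

```text
(array([339.83883667, 170.01623535]), array([26.1, 26.9]))
[5.56858e+02 2.19944e+02 9.94130e+01 2.30000e-01 1.33600e+00] [[[0.1, 0.0], [0.0, 0.1], [-0.4, -0.1], [0.1, -0.0]]]
fork hole [635.32943415 238.35552038 159.80565322] handle [580.41884007 172.96665259 141.1023866 ]
top [[237.9, 168.4], [215.5, 193.2], [243.2, 194.8], [256.0, 187.2]]
scene [[323.4, 264.8], [358.4, 254.2], [318.9, 249.2], [299.6, 236.9]]
```

```bash
cat >> h.py <<'E'
P0=np.array([556.86,219.94,99.41]); A0=.230; F0=axes(A0)
def fk(x,y,z): return P0+F0@np.array([x,y,z],float)   # fork-parallel frame, origin on wheel's upper face
def local(): 
    o=get_obs(); c=R.from_euler('xyz',o['ee_rot']).as_matrix()
    return (F0.T@(o['ee_pos']-P0)).round(1).tolist(), (F0.T@c).round(3).tolist()
E
python3 - <<'E'
from h import *
print(local()); s=1.336-2.356; h=60*np.cos(s),60*np.sin(s); print(h)
Rt=toolR(-F0[:,2],-F0[:,1])
plan(fk(*h,75),Rt,8); print('down 10mm', (F0[:,2]*-10/250).round(4))
E
```

```text
([23.8, 1.3, 144.8], [[0.863, -0.505, -0.005], [-0.504, -0.863, 0.008], [-0.009, -0.005, -1.0]])
(np.float64(31.401957075098984), np.float64(-51.12648131696177))
rows min 3.5 N=8 each [0.0262, -0.0208, -0.0283] [-0.01041, -0.00273, 0.01809]
down 10mm [ 0.0195  0.0046 -0.0346]
```

```bash
python3 -m handwheel '[[[0.05,-0.04,-0.05,0,0,0,50],[0.05,-0.04,-0.05,0,0,0,50],[0.05,-0.04,-0.06,0,0,0,50],[0.05,-0.04,-0.06,0,0,0,50],[0,0,0,0,0,0,50],[0,0,0,0,0,0,50]]]'
python3 - <<'E'
from h import *
print(local()); s=1.336-2.356; h=60*np.cos(s),60*np.sin(s)
c=R.from_euler('xyz',get_obs()['ee_rot']).as_matrix()
plan(fk(*h,11.5),toolR(-F0[:,2],c[:,1]),5)
E
```

```text
t: 2.05
ee_pos: [556.3, 169.3, 181.6]
ee_rot: [-2.855, -0.438, -0.361]
force: [-0.0, -0.1, 1.2]
width: 43.0
grasp_force: 0.0
([30.6, -49.2, 77.2], [[0.863, -0.504, -0.006], [-0.504, -0.863, 0.008], [-0.009, -0.004, -1.0]])
rows min 1.3 N=5 each [0.0265, 0.0046, -0.0452] [-0.00034, -0.00044, -0.00025]
```

Approach and grip, then check.

```bash
python3 -m handwheel '[[[0.0265,0.0046,-0.0452,0,0,0,50],[0.0265,0.0046,-0.0452,0,0,0,50],[0.0265,0.0046,-0.0452,0,0,0,50],[0.0265,0.0046,-0.0452,0,0,0,50],[0.0265,0.0046,-0.0452,0,0,0,50],[0,0,0,0,0,0,50],[0,0,0,0,0,0,0],[0,0,0,0,0,0,0],[0,0,0,0,0,0,0],[0,0,0,0,0,0,0],[0,0,0,0,0,0,0]]]' 50
python3 - <<'E'
from h import *
print(local())
o=get_obs(); c=R.from_euler('xyz',o['ee_rot'])
# circle about the axis: actual grip angle from TCP, N steps of -1.336/N
(x,y,z),_=local(); print(np.hypot(x,y),np.arctan2(y,x)+2.356)
E
```

```text
t: 3.15
ee_pos: [589.7, 175.5, 126.5]
ee_rot: [-2.852, -0.44, -0.361]
force: [-5.7, 5.0, 2.5]
width: 20.6
grasp_force: 48.9
([32.4, -50.8, 12.5], [[0.863, -0.505, -0.003], [-0.505, -0.863, 0.009], [-0.007, -0.007, -1.0]])
60.25280076477773 1.3529512203155087
```

Run:
```python
from h import *
N=14; d=1.345/N; n=F0[:,2]; print('turn',(-n*d/np.pi).round(5))
t=1.345-2.356-np.arange(N+1)*d; p=np.array([fk(60*np.cos(a),60*np.sin(a),0) for a in t])
for r in (np.diff(p,axis=0)/250).round(4).tolist(): print(r)
```

```text
turn [ 0.01489  0.00349 -0.02648]
[-0.0144, -0.015, -0.01]
[-0.0157, -0.0132, -0.0105]
[-0.0168, -0.0114, -0.0109]
[-0.0178, -0.0094, -0.0112]
[-0.0186, -0.0074, -0.0114]
[-0.0193, -0.0053, -0.0115]
[-0.0197, -0.0031, -0.0115]
[-0.02, -0.0009, -0.0114]
[-0.0201, 0.0013, -0.0111]
[-0.0201, 0.0035, -0.0108]
[-0.0198, 0.0056, -0.0104]
[-0.0193, 0.0077, -0.0099]
[-0.0187, 0.0098, -0.0092]
[-0.0179, 0.0117, -0.0085]
```

```bash
python3 -m handwheel '[[[-0.0144,-0.015,-0.01,0.0149,0.0035,-0.0265,0],[-0.0157,-0.0132,-0.0105,0.0149,0.0035,-0.0265,0],[-0.0168,-0.0114,-0.0109,0.0149,0.0035,-0.0265,0],[-0.0178,-0.0094,-0.0112,0.0149,0.0035,-0.0265,0],[-0.0186,-0.0074,-0.0114,0.0149,0.0035,-0.0265,0],[-0.0193,-0.0053,-0.0115,0.0149,0.0035,-0.0265,0],[-0.0197,-0.0031,-0.0115,0.0149,0.0035,-0.0265,0],[-0.02,-0.0009,-0.0114,0.0149,0.0035,-0.0265,0],[-0.0201,0.0013,-0.0111,0.0149,0.0035,-0.0265,0],[-0.0201,0.0035,-0.0108,0.0149,0.0035,-0.0265,0],[-0.0198,0.0056,-0.0104,0.0149,0.0035,-0.0265,0],[-0.0193,0.0077,-0.0099,0.0149,0.0035,-0.0265,0],[-0.0187,0.0098,-0.0092,0.0149,0.0035,-0.0265,0],[-0.0179,0.0117,-0.0085,0.0149,0.0035,-0.0265,0],[0,0,0,0,0,0,0],[0,0,0,0,0,0,0],[0,0,0,0,0,0,0]]]'
python3 - <<'E'
from h import *
print(local())
(x,y,z),_=local(); print(np.hypot(x,y),np.arctan2(y,x)+2.356)
E
```

```text
t: 4.85
ee_pos: [524.3, 168.7, 88.8]
ee_rot: [-2.632, 0.158, -1.598]
force: [-9.7, 2.1, 6.6]
width: 21.1
grasp_force: 50.9
([-42.9, -42.5, 12.5], [[-0.296, -0.955, 0.008], [-0.955, 0.297, 0.009], [-0.011, -0.005, -1.0]])
60.38758150480941 -0.004878296690275619
```

```bash
python3 -m handwheel '[[[0,0,0,0,0,0,50],[0,0,0,0,0,0,50],[0,0,0,0,0,0,50],[-0.0292,-0.0068,0.052,0,0,0,50],[-0.0584,-0.0137,0.104,0,0,0,50],[-0.0584,-0.0137,0.104,0,0,0,50],[-0.0584,-0.0137,0.104,0,0,0,50],[-0.0584,-0.0137,0.104,0,0,0,50],[0,0,0,0,0,0,50],[0,0,0,0,0,0,50],[0,0,0,0,0,0,50]]]'
python3 - <<'E'
from h import *
import json
cal=get_calibration('wrist'); im=snapshot('wrist'); cv2.imwrite('pics/w2.png',im[:,:,::-1])
json.dump({k:np.array(v).tolist() for k,v in cal.items()},open('w2.json','w'))
p=np.r_[P0,A0,0]; q=cv2.projectPoints(model(p),cal['rvec'],cal['tvec'],cal['camera_matrix'],None)[0][:,0]; print(q.round(1).tolist())
try: print(redtop(im,q[3]))
except Exception as e: print(e)
try: print(hole(im,'blue',q[0]))
except Exception as e: print(e)
print(local(),get_obs()['joint_positions'].round(2))
E
```

```text
t: 5.95
ee_pos: [487.7, 151.0, 189.8]
ee_rot: [-2.602, 0.151, -1.608]
force: [0.0, -0.6, -0.1]
width: 42.8
grasp_force: 0.0
[[175.1, 299.7], [179.9, 292.9], [279.7, 268.2], [315.0, 230.0]]
(array([305.46813965, 227.18397522]), array([22. , 26.3]))
(array([175.0059967 , 299.12179565]), array([43.5, 43.8]), [154, 283, 43, 38, 1146])
([-26.9, -51.5, 119.6], [[-0.301, -0.953, 0.034], [-0.954, 0.301, -0.012], [0.001, -0.036, -0.999]]) [ 0.77 -0.16 -0.78  0.58 -0.53 -1.29]
```

View pics/w2.png

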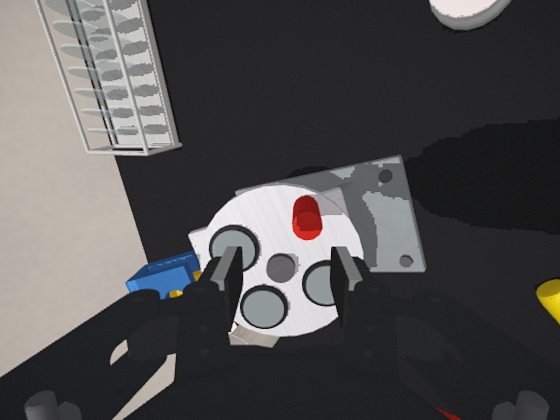

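The picture shows the handle spanning (293–322, 196–240), the nut at (281,268) and the fork at (165,275), partly hidden by the fingers. I need to know which end of the handle is its top.

Run:
```python
from h import *
import json
cal={k:np.array(v) for k,v in json.load(open('w2.json')).items()}
im=cv2.imread('pics/w2.png')[:,:,::-1].copy()
for th in(-.1,0,.1):
    s=th-2.356; q=cv2.projectPoints(np.array([fk(60*np.cos(s),60*np.sin(s),z) for z in(0,55)]),cal['rvec'],cal['tvec'],cal['camera_matrix'],None)[0][:,0]; print(th,q.round(1).tolist())
v=cv2.cvtColor(im,cv2.COLOR_RGB2HSV)[:,:,2]; m=mask(im,'red')>0; print(np.where(m,v,0)[192:246:3,288:327:3])
g=cv2.cvtColor(im,cv2.COLOR_RGB2GRAY)[245:292,258:306]; n,l,s,ce=cv2.connectedComponentsWithStats((g<150).astype(np.uint8)); print([(ce[i]+[258,245],s[i]) for i in range(1,n) if s[i][4]>150])
```

```text
-0.1 [[317.5, 212.8], [322.3, 234.2]]
0 [[311.6, 209.4], [315.0, 230.0]]
0.1 [[305.3, 206.5], [307.2, 226.5]]
[[  0   0   0   0   0   0   0   0   0   0   0   0   0]
 [  0   0   0   0   0   0   0   0   0   0   0   0   0]
 [  0   0   0   0 134 130 126 125 121   0   0   0   0]
 [  0   0   0 144 137 131 125 124 124 123   0   0   0]
 [  0   0 151 144 136 129 126 124 125 123   0   0   0]
 [  0   0 149 144 135 132 124 125 124 123   0   0   0]
 [  0   0 149 143 132 125 124 123 124 122 119   0   0]
 [  0   0 150 142 130 148 150 151 145 124 120   0   0]
 [  0   0 148 142 148 147 148 148 147 148 131   0   0]
 [  0   0 192 142 146 146 147 146 147 146 147   0   0]
 [  0   0 221 141 146 146 147 147 146 146 145   0   0]
 [  0   0 216 137 144 145 145 145 145 145 145 137   0]
 [  0   0 216 214 142 145 144 145 145 145 145 138   0]
 [  0   0 214 212 202 203 202 201 200 211 210   0   0]
 [  0   0   0 212 210 210 209 209 208 207 202   0   0]
 [  0   0   0   0 209 210 209 208 208   0   0   0   0]
 [  0   0   0   0   0   0   0   0   0   0   0   0   0]
 [  0   0   0   0   0   0   0   0   0   0   0   0   0]]
[(array([280.7776204 , 267.36543909]), array([  8,   8,  30,  30, 706], dtype=int32))]
```

The wheel was dragged back to about 0.09 rad while I retracted, because fast rows drifted sideways. I'll regrip, correct it, open wide and retract slowly.

Run:
```python
from h import *
s=.09-2.356; h=60*np.cos(s),60*np.sin(s); print(h)
c=R.from_euler('xyz',get_obs()['ee_rot']).as_matrix()
plan(fk(*h,75),toolR(-F0[:,2],c[:,1]),4)
s=-.012-2.356; g=60*np.cos(s),60*np.sin(s); print('turn shift',(F0@[g[0]-h[0],g[1]-h[1],0]/250).round(4), (-F0[:,2]*.1/np.pi).round(4))
```

```text
(np.float64(-38.432511492403115), np.float64(-46.07539539045001))
rows min 0.9 N=4 each [0.0107, 0.0081, -0.0444] [0.00016, 0.00282, 0.00046]
turn shift [-0.0189  0.0126 -0.009 ] [ 0.0155  0.0036 -0.0276]
```

```bash
python3 -m handwheel '[[[0.0107,0.0081,-0.0444,0.00016,0.0028,0.0005,50],[0.0107,0.0081,-0.0444,0.00016,0.0028,0.0005,50],[0.0107,0.0081,-0.0444,0.00016,0.0028,0.0005,50],[0.0107,0.0081,-0.0444,0.00016,0.0028,0.0005,50],[0,0,0,0,0,0,50],[0,0,0,0,0,0,50]]]'
python3 - <<'E'
from h import *
s=.09-2.356; h=60*np.cos(s),60*np.sin(s); print(local())
c=R.from_euler('xyz',get_obs()['ee_rot']).as_matrix()
plan(fk(*h,12),toolR(-F0[:,2],c[:,1]),6)
E
```

```text
t: 6.6
ee_pos: [498.6, 159.3, 145.7]
ee_rot: [-2.638, 0.152, -1.607]
force: [-0.4, 1.1, -0.2]
width: 42.8
grasp_force: 0.0
([-37.9, -45.8, 75.4], [[-0.301, -0.954, 0.001], [-0.954, 0.301, 0.001], [-0.001, -0.001, -1.0]])
rows min 1.3 N=6 each [0.0203, 0.0046, -0.0367] [-4e-05, 4e-05, -2e-05]
```

```bash
python3 -m handwheel '[[[0.0203,0.0046,-0.0367,0,0,0,50],[0.0203,0.0046,-0.0367,0,0,0,50],[0.0203,0.0046,-0.0367,0,0,0,50],[0.0203,0.0046,-0.0367,0,0,0,50],[0.0203,0.0046,-0.0367,0,0,0,50],[0.0203,0.0046,-0.0367,0,0,0,50],[0,0,0,0,0,0,50],[0,0,0,0,0,0,0],[0,0,0,0,0,0,0],[0,0,0,0,0,0,0],[0,0,0,0,0,0,0]]]'
python3 - <<'E'
from h import *
(x,y,z),r=local(); print(x,y,z,r,np.hypot(x,y),np.arctan2(y,x)+2.356)
E
```

```text
t: 7.7
ee_pos: [529.1, 165.9, 92.0]
ee_rot: [-2.635, 0.152, -1.608]
force: [-2.7, -5.6, 4.9]
width: 20.8
grasp_force: 49.1
-37.7 -46.3 13.3 [[-0.302, -0.953, 0.003], [-0.953, 0.302, 0.0], [-0.001, -0.003, -1.0]] 59.70745347107009 0.10183098093767606
```

```bash
python3 -m handwheel '[[[-0.0063,0.0042,-0.003,0.0052,0.0012,-0.0092,0],[-0.0063,0.0042,-0.003,0.0052,0.0012,-0.0092,0],[-0.0063,0.0042,-0.003,0.0052,0.0012,-0.0092,0],[0,0,0,0,0,0,0],[0,0,0,0,0,0,0],[0,0,0,0,0,0,0],[0,0,0,0,0,0,100],[0,0,0,0,0,0,100],[0,0,0,0,0,0,100],[0,0,0,0,0,0,100]]]'
python3 - <<'E'
from h import *
(x,y,z),r=local(); print(x,y,z,r,np.hypot(x,y),np.arctan2(y,x)+2.356)
E
```

```text
t: 8.7
ee_pos: [524.4, 170.0, 89.2]
ee_rot: [-2.652, 0.201, -1.695]
force: [-0.6, -0.3, 0.4]
width: 77.5
grasp_force: 0.0
-42.4 -41.2 12.6 [[-0.394, -0.919, 0.003], [-0.919, 0.394, 0.002], [-0.003, -0.002, -1.0]] 59.120216508399224 -0.01454757146616581
```

```bash
python3 -m handwheel '[[[-0.0195,-0.0046,0.0346,0,0,0,100],[-0.0195,-0.0046,0.0346,0,0,0,100],[-0.0195,-0.0046,0.0346,0,0,0,100],[-0.0195,-0.0046,0.0346,0,0,0,100],[-0.0195,-0.0046,0.0346,0,0,0,100],[-0.0195,-0.0046,0.0346,0,0,0,100],[-0.0195,-0.0046,0.0346,0,0,0,100],[0,0,0,0,0,0,100],[0,0,0,0,0,0,100]]]'
python3 - <<'E'
from h import *
import json
print(local(),get_obs()['joint_positions'].round(2))
cal=get_calibration('wrist'); im=snapshot('wrist'); cv2.imwrite('pics/w3.png',im[:,:,::-1])
for th in(-.1,0,.1):
    s=th-2.356; q=cv2.projectPoints(np.array([fk(60*np.cos(s),60*np.sin(s),z) for z in(0,55)]+[fk(0,0,6)]),cal['rvec'],cal['tvec'],cal['camera_matrix'],None)[0][:,0]; print(th,q.round(1).tolist())
print([b for b in blobs(im,'red',100)])
x,y=map(int,q[1]); v=cv2.cvtColor(im,cv2.COLOR_RGB2HSV)[:,:,2]; m=mask(im,'red')>0; print(x,y); print(np.where(m,v,0)[y-30:y+30:3,x-30:x+30:3])
E
```

```text
t: 9.6
ee_pos: [491.2, 161.9, 149.2]
ee_rot: [-2.651, 0.201, -1.696]
force: [-0.9, 0.4, 0.2]
width: 85.5
grasp_force: 0.0
([-42.0, -41.6, 81.7], [[-0.395, -0.919, 0.004], [-0.919, 0.395, 0.001], [-0.003, -0.003, -1.0]]) [ 0.74 -0.09 -0.83  0.63 -0.43 -1.45]
-0.1 [[294.1, 219.2], [296.2, 247.3], [258.1, 287.1]]
0 [[286.8, 216.0], [286.8, 243.3], [258.1, 287.1]]
0.1 [[279.2, 213.5], [277.0, 240.1], [258.1, 287.1]]
[([287.0, 232.2], [270, 204, 35, 56, 1559])]
276 240
[[  0   0   0   0   0   0   0   0   0   0 116 117 118 119 118 118 117 117
    0   0]
 [  0   0   0   0   0   0   0   0   0   0 115 118 118 119 118 118 118 117
  113   0]
 [  0   0   0   0   0   0   0   0   0 138 116 117 120 118 118 119 118 118
  115   0]
 [  0   0   0   0   0   0   0   0   0 106 117 117 119 118 120 118 118 118
  116   0]
 [  0   0   0   0   0   0   0   0   0 112 117 119 118 118 119 119 116 118
  116   0]
 [  0   0   0   0   0   0   0   0   0 116 118 119 119 121 121 119 117 117
  117   0]
 [  0   0   0   0   0   0   0   0   0 116 117 138 144 145 144 144 141 123
  116   0]
 [  0   0   0   0   0   0   0   0   
[... 369 characters left out ...]
 139 138
  139 139]
 [  0   0   0   0   0   0   0   0   0 138 174 210 137 135 134 195 194 204
  134 136]
 [  0   0   0   0   0   0   0   0   0 198 200 205 206 203 203 202 201 202
  202   0]
 [  0   0   0   0   0   0   0   0   0   0 205 204 204 203 202 202 202 201
  199   0]
 [  0   0   0   0   0   0   0   0   0   0   0 205 203 203 203 203 201 197
    0   0]
 [  0   0   0   0   0   0   0   0   0   0   0   0 203 201 200 197   0   0
    0   0]
 [  0   0   0   0   0   0   0   0   0   0   0   0   0   0   0   0   0   0
    0   0]
 [  0   0   0   0   0   0   0   0   0   0   0   0   0   0   0   0   0   0
    0   0]
 [  0   0   0   0   0   0   0   0   0   0   0   0   0   0   0   0   0   0
    0   0]]
```

Wheel now reads about 0.00 rad. On to the pin.

Run:
```python
from h import *
y=np.array([-.7,-.7,0]); z=np.array([0,0,-1.]); Rt=np.c_[np.cross(y,z),y,z]; Rt/=np.linalg.norm(Rt,axis=0)
plan(np.array([545,-205,245.]),Rt,16)
c=get_calibration('top'); print('bottle',plane(c,(194,160.5),150).round(),'jar',plane(c,(297,235),55).round(),'w',[plane(c,p,80).round() for p in((336,201),(349,225),(353,177))])
```

```text
rows min 7.7 N=16 each [0.0135, -0.0916, 0.0241] [-0.00711, 0.00824, 0.01866]
bottle [662. 399. 150.] jar [423.  18.  55.] w [array([ 551., -120.,   80.]), array([ 463., -168.,   80.]), array([ 646., -182.,   80.])]
```

```bash
python3 -m handwheel '[[[0,-0.03,0.06,-0.0071,0.0082,0.0187,100],[0,-0.06,0.06,-0.0071,0.0082,0.0187,100],[0.01,-0.09,0.06,-0.0071,0.0082,0.0187,100],[0.01,-0.1,0.06,-0.0071,0.0082,0.0187,100],[0.01,-0.1,0.05,-0.0071,0.0082,0.0187,100],[0.01,-0.1,0.03,-0.0071,0.0082,0.0187,100],[0.01,-0.1,0.03,-0.0071,0.0082,0.0187,100],[0.01,-0.1,0.03,-0.0071,0.0082,0.0187,100],[0.02,-0.1,0,-0.0071,0.0082,0.0187,100],[0.02,-0.1,0,-0.0071,0.0082,0.0187,100],[0.02,-0.1,0,-0.0071,0.0082,0.0187,100],[0.02,-0.1,0,-0.0071,0.0082,0.0187,80],[0.02,-0.1,0,-0.0071,0.0082,0.0187,80],[0.02,-0.1,0,-0.0071,0.0082,0.0187,80],[0.02,-0.1,0,-0.0071,0.0082,0.0187,80],[0.02,-0.09,0,-0.0071,0.0082,0.0187,80],[0,0,0,0,0,0,80],[0,0,0,0,0,0,80],[0,0,0,0,0,0,80]]]'
python3 - <<'E'
from h import *
import json
o=get_obs();print(R.from_euler('xyz',o['ee_rot']).as_matrix().round(3).tolist(),o['joint_positions'].round(2))
cal=get_calibration('wrist'); im=snapshot('wrist'); cv2.imwrite('pics/w4.png',im[:,:,::-1])
json.dump({k:np.array(v).tolist() for k,v in cal.items()},open('w4.json','w'))
print(blobs(im,'orange',60)); print(cv2.projectPoints(np.array([[550.,-207,z] for z in(75,138)]),cal['rvec'],cal['tvec'],cal['camera_matrix'],None)[0][:,0])
E
```

```text
t: 11.55
ee_pos: [546.8, -203.7, 240.6]
ee_rot: [-3.13, -0.002, -0.8]
force: [-0.4, -0.4, 0.3]
width: 68.3
grasp_force: 0.0
[[0.697, -0.717, 0.01], [-0.717, -0.697, 0.007], [0.002, -0.012, -1.0]] [-0.09  0.31  0.22 -0.01 -1.46  0.87]
[([284.9, 195.0], [271, 176, 28, 37, 816])]
[[287.46078986 189.34484657]
 [286.86324033 204.79987474]]
```

View pics/w4.png

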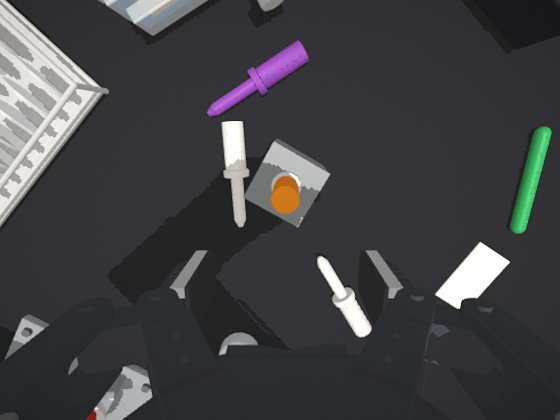

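The orange handle's top is near (285,200) on the grey block centred at (287,185). The look-alikes lie flat on the table, well below the grip height.

Run:
```python
from h import *
import json
cal={k:np.array(v) for k,v in json.load(open('w4.json')).items()}
im=cv2.imread('pics/w4.png')[:,:,::-1].copy()
v=cv2.cvtColor(im,cv2.COLOR_RGB2HSV)[:,:,2]; m=mask(im,'orange')>0; print(np.where(m,v,0)[174:216:3,268:304:3])
for p in((285,199.5),(285,200.5)): print(plane(cal,p,138).round(1))
h=cv2.cvtColor(im,cv2.COLOR_RGB2HSV); g=((h[...,1]<60)&(h[...,2]>70))|m; g[:, :246]=0
q=g.astype(np.uint8); n,l,s,ce=cv2.connectedComponentsWithStats(q); k=l[200,285]; print(s[k])
ct=max(cv2.findContours((l==k).astype(np.uint8),cv2.RETR_EXTERNAL,cv2.CHAIN_APPROX_NONE)[0],key=len)
ap=cv2.approxPolyDP(ct,6,True)[:,0]; print([plane(cal,p,75).round(1).tolist() for p in ap], np.mean([plane(cal,p,75) for p in ap],axis=0))
```

```text
[[  0   0   0   0   0   0   0   0   0   0   0   0]
 [  0   0   0   0   0 179 181 181   0   0   0   0]
 [  0   0   0 178 180 181 181 181 180   0   0   0]
 [  0   0   0 179 181 181 181 181 180 176   0   0]
 [  0   0 176 180 187 196 202 187 180 178   0   0]
 [  0   0 178 205 208 207 207 208 207 179   0   0]
 [  0   0 206 207 207 207 207 207 207 206   0   0]
 [  0 176 207 206 206 207 207 206 206 205 191   0]
 [  0 196 206 206 206 206 206 206 206 206 198   0]
 [  0   0 205 204 206 205 205 205 205 205 203   0]
 [  0   0 205 205 205 205 205 205 205 205   0   0]
 [  0   0 203 205 204 205 205 205 205 206   0   0]
 [  0   0   0 206 206 205 205 205 206   0   0   0]
 [  0   0   0   0   0   0   0   0   0   0   0   0]]
[ 554.1 -209.1  138. ]
[ 553.6 -208.5  138. ]
[ 246  139   85   89 4273]
[[593.0, -234.0, 75.0], [573.8, -171.3, 75.0], [514.5, -186.2, 75.0], [531.4, -248.2, 75.0]] [ 553.17890835 -209.89685736   75.        ]
```

```bash
python3 - <<'E'
from h import *
c=R.from_euler('xyz',get_obs()['ee_rot']).as_matrix()
plan(np.array([553.6,-209,150]),toolR(np.array([0,0,-1.]),c[:,1]),5)
E
python3 -m handwheel '[[[0.0055,-0.0042,-0.07,-0.0005,0.0007,0,60],[0.0055,-0.0042,-0.07,-0.0005,0.0007,0,60],[0.0055,-0.0042,-0.07,-0.0005,0.0007,0,60],[0.0055,-0.0042,-0.07,-0.0005,0.0007,0,60],[0.0055,-0.0042,-0.07,-0.0005,0.0007,0,60],[0,0,0,0,0,0,60],[0,0,0,0,0,0,60],[0,0,0,0,0,0,60]]]'
python3 - <<'E'
from h import *
c=R.from_euler('xyz',get_obs()['ee_rot']).as_matrix(); print(c.round(3).tolist())
plan(np.array([553.6,-209,92.]),toolR(np.array([0,0,-1.]),c[:,1]),5)
E
```

```text
rows min 1.8 N=5 each [0.0054, -0.0043, -0.0728] [-0.00042, 0.00069, 0.0]
t: 12.4
ee_pos: [554.5, -209.2, 155.0]
ee_rot: [-3.141, -0.003, -0.798]
force: [-0.5, 0.7, 0.0]
width: 51.0
grasp_force: 0.0
[[0.698, -0.716, 0.002], [-0.716, -0.698, -0.002], [0.003, -0.0, -1.0]]
rows min 1.3 N=5 each [-0.0007, 0.0001, -0.0504] [0.00013, 0.00014, 0.0]
```

```bash
python3 -m handwheel '[[[-0.0007,0,-0.0504,0,0,0,60],[-0.0007,0,-0.0504,0,0,0,60],[-0.0007,0,-0.0504,0,0,0,60],[-0.0007,0,-0.0504,0,0,0,60],[-0.0007,0,-0.0504,0,0,0,60],[0,0,0,0,0,0,60],[0,0,0,0,0,0,60],[0,0,0,0,0,0,0],[0,0,0,0,0,0,0],[0,0,0,0,0,0,0],[0,0,0,0,0,0,0],[0,0,0,0,0,0,0]]]' 70
python3 - <<'E'
from h import *
c=R.from_euler('xyz',get_obs()['ee_rot']).as_matrix(); print(c.round(4).tolist())
E
```

```text
t: 13.6
ee_pos: [553.7, -209.3, 91.4]
ee_rot: [3.141, -0.003, -0.798]
force: [-0.1, 0.9, 6.0]
width: 22.6
grasp_force: 68.4
[[0.6978, -0.7162, 0.0017], [-0.7162, -0.6979, -0.002], [0.0026, 0.0001, -1.0]]
```

```bash
python3 -m handwheel '[[[0,0,0.03,0,0,0,0],[0,0,0.06,0,0,0,0],[0,0,0.08,0,0,0,0],[0,0,0.1,0,0,0,0],[0,0,0.1,0,0,0,0],[0,0,0.1,0,0,0,0],[0,0,0.1,0,0,0,0],[0,0,0.1,0,0,0,0],[0,0,0,0,0,0,0]]]'
python3 - <<'E'
from h import *
o=get_obs(); c=R.from_euler('xyz',o['ee_rot']).as_matrix()
Rt=R.from_rotvec(np.array([np.sin(A0),-np.cos(A0),0])*np.pi/6).as_matrix()@R.from_rotvec([0,0,A0+.36]).as_matrix()@c
Rt=toolR(-F0[:,2],Rt[:,1]); print(o['ee_pos'])
plan(fk(100,0,12+45+78.4),Rt,18)
E
```

```text
t: 14.5
ee_pos: [553.9, -209.8, 261.8]
ee_rot: [-3.14, -0.006, -0.799]
force: [0.9, -0.2, -0.6]
width: 22.5
grasp_force: 68.9
[ 553.93687428 -209.84020146  261.77217155]
rows min 8.7 N=18 each [0.0047, 0.0965, 0.0011] [-0.00058, -0.00927, 0.0102]
```

```bash
python3 -m handwheel '[[[0.0047,0.05,0.02,-0.0006,-0.0093,0.0102,0],[0.0047,0.08,0.02,-0.0006,-0.0093,0.0102,0],[0.0047,0.1,0.02,-0.0006,-0.0093,0.0102,0],[0.0047,0.1,0.02,-0.0006,-0.0093,0.0102,0],[0.0047,0.1,0.02,-0.0006,-0.0093,0.0102,0],[0.0047,0.1,0,-0.0006,-0.0093,0.0102,0],[0.0047,0.1,0,-0.0006,-0.0093,0.0102,0],[0.0047,0.1,0,-0.0006,-0.0093,0.0102,0],[0.0047,0.1,0,-0.0006,-0.0093,0.0102,0],[0.0047,0.1,0,-0.0006,-0.0093,0.0102,0],[0.0047,0.1,0,-0.0006,-0.0093,0.0102,0],[0.0047,0.1,0,-0.0006,-0.0093,0.0102,0],[0.0047,0.1,0,-0.0006,-0.0093,0.0102,0],[0.0047,0.1,0,-0.0006,-0.0093,0.0102,0],[0.0047,0.1,0,-0.0006,-0.0093,0.0102,0],[0.0047,0.1,0,-0.0006,-0.0093,0.0102,0],[0.0047,0.1,-0.02,-0.0006,-0.0093,0.0102,0],[0.0047,0.1,-0.02,-0.0006,-0.0093,0.0102,0],[0,0,0,0,0,0,0],[0,0,0,0,0,0,0]]]'
python3 - <<'E'
from h import *
import json
print(local(),get_obs()['joint_positions'].round(2))
cal=get_calibration('wrist'); im=snapshot('wrist'); cv2.imwrite('pics/w5.png',im[:,:,::-1])
json.dump({k:np.array(v).tolist() for k,v in cal.items()},open('w5.json','w'))
q=cv2.projectPoints(model(np.r_[P0,A0,0]),cal['rvec'],cal['tvec'],cal['camera_matrix'],None)[0][:,0]; print(q.round(1).tolist())
try: print(hole(im,'blue',q[0]))
except Exception as e: print(e)
c=R.from_euler('xyz',get_obs()['ee_rot']).as_matrix(); plan(fk(100,0,12+45+78.4),toolR(-F0[:,2],c[:,1]),4)
E
```

```text
t: 16.5
ee_pos: [572.8, 223.3, 271.4]
ee_rot: [-2.906, -0.465, -0.263]
force: [-0.9, -0.2, -2.2]
width: 22.4
grasp_force: 69.0
([100.1, -0.3, 140.8], [[0.906, -0.423, -0.006], [-0.423, -0.906, -0.001], [-0.005, 0.004, -1.0]]) [ 0.77  0.03 -0.3   0.36 -0.81  0.4 ]
[[283.8, 200.7], [283.8, 197.6], [326.8, 288.2], [399.3, 338.8]]
(array([283.53533936, 200.69291687]), array([21.3, 22.7]), [273, 190, 23, 22, 367])
rows min 0.1 N=4 each [0.0019, 0.0012, -0.0056] [0.00017, -0.0004, 4e-05]
```

View pics/w5.png

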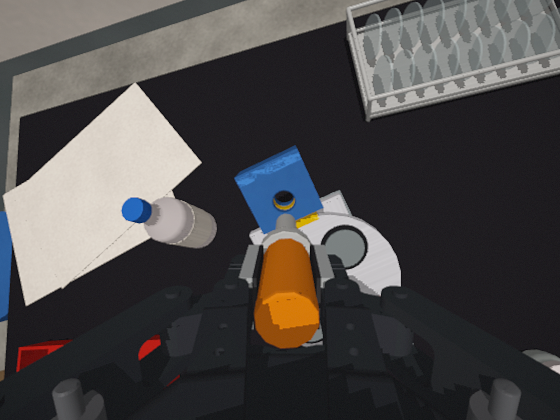

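The hole is measured at (283.5,200.7) against a predicted (283.8,200.7), and the yellow lug ring shows through it. The pin's nose ends near (286,217). I'll check the nose and ring in an enlarged crop.

Run:
```python
from h import *
import json
cal={k:np.array(v) for k,v in json.load(open('w5.json')).items()}
o=get_obs(); c=R.from_euler('xyz',o['ee_rot']).as_matrix(); z=c[:,2]
q=lambda P:cv2.projectPoints(np.array(P),cal['rvec'],cal['tvec'],cal['camera_matrix'],None)[0][:,0].round(1).tolist()
print('tip, collar low/up, handle end',q([o['ee_pos']+z*k for k in(78.4,16.4,8.4,-46.6)]))
t=np.linspace(0,2*np.pi,60); S=6; x0,y0=230,150
im=cv2.resize(cv2.imread('pics/w5.png')[150:250,230:350],None,fx=S,fy=S,interpolation=cv2.INTER_CUBIC)
def draw(P,col): cv2.polylines(im,[np.int32((np.array(q(P))-[x0-.5,y0-.5])*S)],True,col,1)
for zz,col in((12,(255,255,255)),(0,(0,255,255))): draw([fk(100+10*np.cos(a),10*np.sin(a),zz) for a in t],col)
draw([o['ee_pos']+z*78.4+c@[4*np.cos(a),4*np.sin(a),0] for a in t],(0,255,0))
draw([o['ee_pos']+z*16.4+c@[15*np.cos(a),15*np.sin(a),0] for a in t],(0,0,255))
cv2.imwrite('pics/c5.png',im)
```

```text
tip, collar low/up, handle end [[284.3, 216.4], [283.7, 249.0], [283.6, 255.0], [282.4, 319.0]]
```

View pics/c5.png

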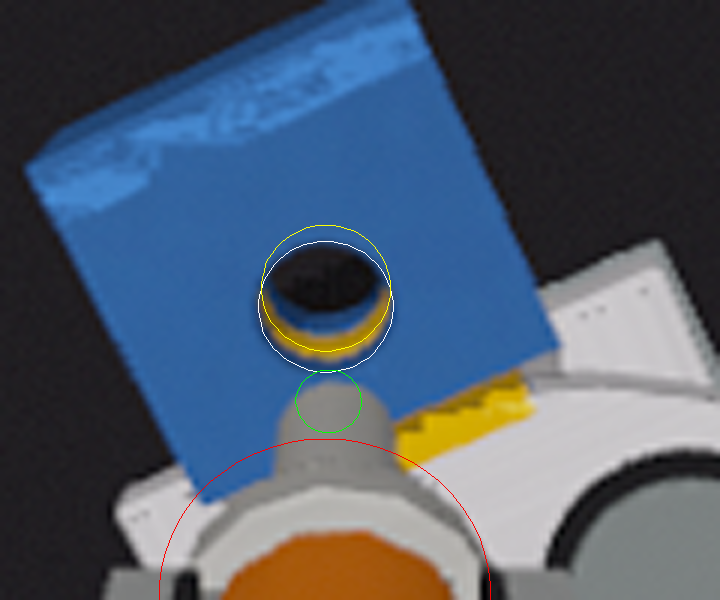

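The yellow ring is symmetric, so the lug is aligned. The pin sits about 0.8 mm to image-right (tool y) of the nominal tool axis, so I'll compensate and go down in stages.

Run:
```python
from h import *
c=R.from_euler('xyz',get_obs()['ee_rot']).as_matrix()
plan(fk(100.3,.7,12+6+78.4),toolR(-F0[:,2],c[:,1]),5)
```

```text
rows min 0.9 N=5 each [0.0168, 0.0051, -0.0313] [0.00013, -0.00032, 3e-05]
```

```bash
python3 -m handwheel '[[[0.0168,0.0051,-0.0313,0.0001,-0.0003,0,0],[0.0168,0.0051,-0.0313,0.0001,-0.0003,0,0],[0.0168,0.0051,-0.0313,0.0001,-0.0003,0,0],[0.0168,0.0051,-0.0313,0.0001,-0.0003,0,0],[0.0168,0.0051,-0.0313,0.0001,-0.0003,0,0],[0,0,0,0,0,0,0],[0,0,0,0,0,0,0],[0,0,0,0,0,0,0]]]'
python3 - <<'E'
from h import *
print(local())
c=R.from_euler('xyz',get_obs()['ee_rot']).as_matrix()
plan(fk(100.3,.7,12-22+78.4),toolR(-F0[:,2],c[:,1]),5)
E
```

```text
t: 17.35
ee_pos: [595.3, 229.8, 234.4]
ee_rot: [-2.9, -0.472, -0.267]
force: [0.3, 1.0, -0.8]
width: 22.6
grasp_force: 69.0
([101.9, 0.9, 97.0], [[0.905, -0.425, 0.002], [-0.425, -0.905, -0.0], [0.002, -0.0, -1.0]])
rows min 0.6 N=5 each [0.0101, 0.0022, -0.0205] [-0.0, 0.00012, 1e-05]
```

```bash
python3 -m handwheel '[[[-0.0055,-0.0022,-0.003,0,0.0003,0,0],[0.0112,0.0026,-0.0195,0,0,0,0],[0.0112,0.0026,-0.0195,0,0,0,0],[0.0112,0.0026,-0.0195,0,0,0,0],[0.0112,0.0026,-0.0195,0,0,0,0],[0.0112,0.0026,-0.0195,0,0,0,0],[0,0,0,0,0,0,0],[0,0,0,0,0,0,0]]]'
python3 - <<'E'
from h import *
print(local(), F0.T@get_obs()['force'])
c=R.from_euler('xyz',get_obs()['ee_rot']).as_matrix()
plan(fk(100.3,.7,28.4),toolR(-F0[:,2],c[:,1]),7)
E
```

```text
t: 18.15
ee_pos: [607.8, 232.3, 208.5]
ee_rot: [-2.902, -0.47, -0.267]
force: [-0.1, 0.3, -1.6]
width: 22.5
grasp_force: 69.0
([100.0, 0.4, 68.3], [[0.905, -0.425, -0.0], [-0.425, -0.905, -0.001], [0.0, 0.001, -1.0]]) [-0.86617807  0.3601641  -1.40306457]
rows min 0.8 N=7 each [0.0112, 0.0028, -0.0196] [3e-05, 0.0, 2e-05]
```

No contact force and the tip is through the lug mouth. Continuing to just above seating.

```bash
python3 -m handwheel '[[[0.0112,0.0027,-0.0197,0,0,0,0],[0.0112,0.0027,-0.0197,0,0,0,0],[0.0112,0.0027,-0.0197,0,0,0,0],[0.0112,0.0027,-0.0197,0,0,0,0],[0.0112,0.0027,-0.0197,0,0,0,0],[0.0112,0.0027,-0.0197,0,0,0,0],[0.0056,0.0013,-0.01,0,0,0,0],[0,0,0,0,0,0,0],[0,0,0,0,0,0,0]]]'
python3 - <<'E'
from h import *
print(local(), F0.T@get_obs()['force'])
E
```

```text
t: 19.05
ee_pos: [626.1, 236.8, 176.8]
ee_rot: [-2.901, -0.47, -0.267]
force: [-0.3, 0.1, -0.5]
width: 22.5
grasp_force: 69.0
([100.4, 0.7, 31.4], [[0.905, -0.425, 0.0], [-0.425, -0.905, -0.0], [0.001, 0.0, -1.0]]) [-0.46336643  0.13669893 -0.26984836]
```

```bash
python3 -m handwheel '[[[0.003,0.0007,-0.0053,0,0,0,0],[0.003,0.0007,-0.0053,0,0,0,0],[0,0,0,0,0,0,0],[0,0,0,0,0,0,0]]]'
python3 - <<'E'
from h import *
print(local()[0], F0.T@get_obs()['force'])
E
```

```text
t: 19.45
ee_pos: [627.3, 237.2, 175.4]
ee_rot: [-2.9, -0.471, -0.267]
force: [-9.0, -1.1, 4.9]
width: 22.5
grasp_force: 70.6
[100.8, 0.8, 29.6] [-5.32690433  0.9951993   8.75487954]
```

Axial force appears at the seating height, so the collar is down. Release and back off slowly.

```bash
python3 -m handwheel '[[[0,0,0,0,0,0,60],[0,0,0,0,0,0,60],[0,0,0,0,0,0,60],[0,0,0,0,0,0,60],[-0.0195,-0.0046,0.0346,0,0,0,60],[-0.0195,-0.0046,0.0346,0,0,0,60],[-0.0195,-0.0046,0.0346,0,0,0,60],[-0.0195,-0.0046,0.0346,0,0,0,60],[-0.0195,-0.0046,0.0346,0,0,0,60],[-0.0195,-0.0046,0.0346,0,0,0,60],[-0.0195,-0.0046,0.0346,0,0,0,60],[-0.0195,-0.0046,0.0346,0,0,0,60],[-0.0195,-0.0046,0.0346,0,0,0,60],[-0.0195,-0.0046,0.0346,0,0,0,60],[0,0,0,0,0,0,60],[0,0,0,0,0,0,60]]]'
python3 - <<'E'
from h import *
print(local()[0])
cal=get_calibration('wrist'); im=snapshot('wrist')
q=lambda P:cv2.projectPoints(np.array(P),cal['rvec'],cal['tvec'],cal['camera_matrix'],None)[0][:,0]
t=np.linspace(0,2*np.pi,60)
b=im[:,:,::-1].copy()
for zz,r in((12+8+55,12),(12+8,15),(12,15)): cv2.polylines(b,[np.int32(q([fk(100+r*np.cos(a),r*np.sin(a),zz) for a in t])*8)],True,(0,255,0),1,shift=3)
cv2.imwrite('pics/w6.png',cv2.resize(b[80:380,140:440],None,fx=2,fy=2))
E
```

```text
t: 21.05
ee_pos: [578.6, 225.7, 260.6]
ee_rot: [-2.901, -0.47, -0.267]
force: [0.0, 0.3, 0.1]
width: 51.6
grasp_force: 0.0
[100.1, 0.7, 128.3]
```

View pics/w6.png

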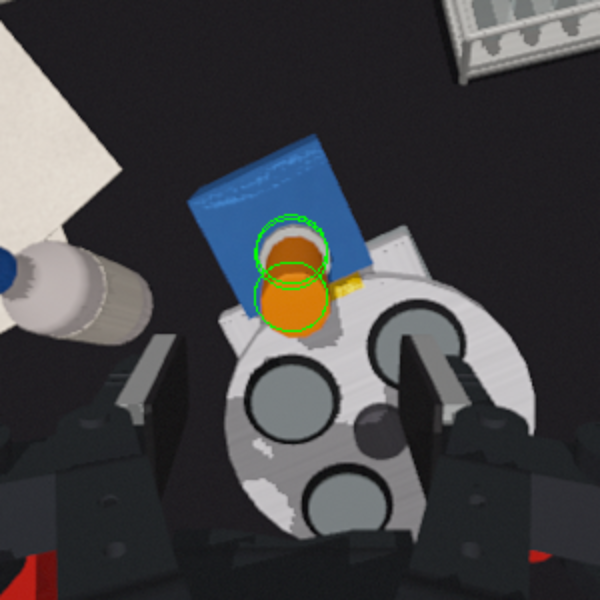

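The pin sits seated in the fork: collar at (294,255) against a predicted (291,252), handle top at (296,303) against (292,297), so it leans only slightly. The gripper is clear.

```bash
python3 -c "
from bench import *
print(job_done())"
```

```text
the job is handed in; nothing more can be done
None
```

I turned the wheel to about 0 rad and pushed the locking pin through fork and lug until its collar sat on the upper ear; I let go and handed the job in at about 21 s, and no verdict came back.

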